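# Close and lock the lid of the paint pressure pot

## Task

Fit the loose lid to the paint pressure pot and lock it: set it in the mouth so that its lugs find the notches, press it down against the sprung seal, turn it clockwise to the stop and let it spring up into its locked position. Do not ram the lid with force, and leave the cup, the small tin and the sanding block where they stand.

Things in the scene. Friction and masses are not known exactly. Their poses are not given: they have to be found in the camera images.
- pot: Paint pressure pot, fixed: round aluminium pot 122 mm across, 125 mm high, on a square dark base plate (150 mm) screwed to the bench; brass hose tail on its left side (+y), dial gauge at the front. Origin: centre of the plate's underside; z up; x to the back of the bench at yaw 0.
- pot_mouth (a point): Centre of the mouth, on the upper face of its steel locking plate, 125 mm above the bench; axes as the pot. A 76 mm bore with four notches 90 degrees apart in its edge, about 20 mm wide, out to 93 mm diameter. Their collar is band-clamped on, so they lie up to 17 degrees either way off the pot's x and y axes: not tracked, to be seen or felt.
- pot_pocket (a point): Point on the mouth's axis 5 mm below the plate's upper face, the level of the roofs of the pockets that hold the lugs. Beneath the plate, clockwise from above of each notch: a ridge down to 8 mm below the upper face, then the pocket, then a stop. A lug meets the stop about 44 degrees clockwise of its notch.
- pot_seal (a point): Centre of the top of the black rubber sealing ring round the mouth (102 to 113 mm diameter), 8 mm above the plate when free. It is sprung: about 5 N starts it down, about 12 N brings it flush with the plate.
- lid: The lid, loose, about 0.3 kg, right way up on the bench: aluminium disc 120 mm across, 8 mm thick, black bar handle on top, small brass valve beside the bar. Below the disc a steel plug 73.6 mm across, 25 mm deep, with a bevelled foot. Origin: centre of the plug's foot; disc underside 25 mm, disc top 33 mm above it; z up, x along the bar.
- lid_bar (a point): Middle of the bar handle, 48 mm above the lid's origin, axes as the lid. The bar is 90 mm long (along x), 20 mm wide and rises 28 mm above the disc.
- lid_seat (a point): Centre of the disc's underside, axes as the lid. Four lugs on the plug, on the lid's x and y axes: 14 mm wide, 5 mm thick, 90 mm across the tips, tops 10 mm below here. Height over pot_mouth: 15 mm with the lugs on the plate, 8 mm dropped into the notches on the seal, under 2 mm pressed far enough to turn, 5 mm locked and let go.
- cup: Bystander: a clear plastic mixing cup, 75 mm across, 100 mm high, left of the pot towards the back. Origin: centre of its underside.
- small_tin: Bystander: a small white paint tin with drips down its side, 72 mm across, 71 mm high, behind the pot. Origin: centre of its underside.
- block: Bystander: a brown cork sanding block, 112 x 62 x 26 mm, lying flat between the lid and the jar with the strainer funnel. Origin: centre of its underside.

How it is judged:
At the end, for the whole second after the job is handed in: The lid is locked on the pot: let go and at rest, level within 3 degrees, centred within 5 mm, and held by its lugs with the underside of the disc 3 to 6.5 mm above the locking plate (an unlocked lid is lifted by the seal to 8 mm or more) (z of lid_seat in the frame of pot_mouth between 0.003 and 0.0065 m and horizontal distance between lid_seat and pot_mouth below 0.005 m and angle between lid's own z axis and vertical below 0.05 rad and linear speed of lid below 0.01 m/s); the robot touches nothing.
It fails at once if the cup is moved more than 30 mm or tipped (distance of cup from where it was at the start of the episode above 0.03 m or angle between cup's own z axis and vertical above 0.5 rad).
It fails at once if the small tin is moved more than 30 mm or tipped (distance of small_tin from where it was at the start of the episode above 0.03 m or angle between small_tin's own z axis and vertical above 0.5 rad).
It fails at once if the sanding block is moved more than 30 mm (distance of block from where it was at the start of the episode above 0.03 m).
It fails at once if the lid is rammed against the pot with more than 200 N (contact force between lid and pot above 200 N).
It also fails if it takes over 61 s, if anything falls off the work surface, if the arm or the gripper's body presses on something with over 40 N, if the wrist force passes 120 N, or if a joint passes its speed limit or range.

## Robot

A 7-joint arm with a two-finger parallel gripper is mounted at the origin on a cart in front of the work surface, level with it; the furniture and walls round the work are solid. World frame = base frame: x ahead of the robot, y to its left, z up, the work surface at z = 0. Lengths are in m, angles in rad, forces in N, time in s.
With the tool pointing down it reaches from about 0.4 to 0.925 m from the base axis. Payload 5.6 kg.
Tool frame: the origin (TCP) lies between the finger pads; the fingertips stand 11 mm ahead of it and the grasp point (between the pads) lies 8 mm behind it; z points along the fingers, y is the line along which they close (so a half turn about z gives the same grasp; the last joint's range is limited). The gripper opens to 85 mm and grips with 20 to 120 N. Pads are 22 mm wide; open, the fingers measure 114 mm over their backs; the gripper's body (76 mm by 85 mm) begins 54 mm behind the grasp point. The pads swing forward as they close: fully open they stand 13 mm farther back than shut.
Start: joints at [1.212, 0.468, -0.012, 1.603, 0.006, 1.071, -0.056], TCP at [0.202, -0.618, 0.242] pointing down, gripper open.
Joint ranges: [-2.53, 2.53], [-0.31, 2.02], [-1.57, 1.55], [0.28, 2.44], [-1.29, 4.43], [0.15, 1.84], [-2.92, 2.92]. Speed limits (rad/s): [2.57, 2.57, 3.14, 3.14, 3.14, 3.14, 3.14].

## Interface

Orientations are given as a 3x3 rotation matrix whose columns are the frame's x, y, z axes.
In Python, from rig import arm gives the robot as it stands. Calls block until the motion is done:
- arm.move_to(position, orientation): joint-space move of the TCP to a pose.
- arm.move_straight(position, feed=0.15, rotation=None, threshold=None): straight line of the TCP; rotation=None keeps the orientation; feed is the mean speed in m/s. With threshold (N) it stops when the force on the tool has changed by that much, and returns True; else False.
- arm.set_joints(angles): joint-space move.
- arm.command_gripper(opening, effort=None): finger opening in m; effort is the grip in N (None keeps the last); returns when the fingers have stopped.
- arm.hold(seconds).
- arm.inverse_kinematics(position, orientation): joint angles nearest the present ones, or None.
- arm.camera(name): name is "scene" or "top" or "wrist"; returns the picture (384x512x3 uint8, red, green, blue); there is no depth.
- arm.camera_params(name): a dict with "mtx" (3x3 intrinsics, pixels), "position" and "orientation" of the camera in the world. Camera axes: x right, y down, z forward; pixel columns grow to the right and rows downward; lengths in m; the calibration is good to about 2 mm. A picture is of the moment at which its call begins: read the wrist's pose just before it. camera_params takes no time and is no camera call; for the wrist camera it gives the pose at the moment of the call.
A pose or a line that the arm cannot do raises arm.PlanningError and nothing moves.
- arm.close_job(): hands the job in; it is judged then, once.
Readings, each from a call of its own:
- arm.get_time(): time.
- arm.get_qpos(): joint angles.
- arm.get_joint_velocities(): joint speeds.
- arm.get_effort(): joint torques, N m.
- arm.get_tool_pos(): TCP position.
- arm.get_orientation(): TCP orientation.
- arm.get_force(): force on the tool from outside, world axes, zero at the start.
- arm.get_wrist_torque(): the same for the moment, N m.
- arm.get_grip_width(): finger opening in m.
- arm.get_finger_force(): force on a finger pad.
Only numpy, scipy, OpenCV 4.12 (cv2) and the standard library are available. Lean on these libraries where they do the work, as an engineer would, in place of code of your own. Each camera call takes 0.05 s, during which the arm holds its last target. There are 200 camera calls.

## Working session

There is one attempt and no reset: what is moved stays moved. The work goes in short steps, each a Python script; the robot and the scene stay as the last script left them, time stands still between calls to the robot, and variables do not carry over. Pictures are saved under pics/ and viewed, at most 10 in all, crops included, and the job is handed in when it is done.

```bash
ls; mkdir -p pics; python3 - <<'E'
from rig import arm
import cv2, numpy as np
ims=[]
for n in ("scene","top"):
    im=arm.camera(n); cv2.imwrite(f"pics/{n}0.png",im[:,:,::-1]); p=arm.camera_params(n); print(n,p["mtx"].tolist(),np.round(p["position"],4),np.round(p["orientation"],4).tolist())
    ims.append(im)
cv2.imwrite("pics/both0.png",cv2.resize(np.vstack(ims)[:,:,::-1],None,fx=.78,fy=.78)) 
print(arm.get_time(),arm.get_tool_pos(),arm.get_orientation())
E
```

```text
pics
scene [[370.5554287329057, 0.0, 252.4714814545044], [0.0, 370.5554287329057, 186.21384350873245], [0.0, 0.0, 1.0]] [ 0.2414 -0.6352  0.4787] [[0.8913, -0.196, 0.4089], [-0.4534, -0.4008, 0.7961], [0.0079, -0.895, -0.4461]]
top [[426.28666606001724, 0.0, 263.48753040387555], [0.0, 426.28666606001724, 193.90580954846303], [0.0, 0.0, 1.0]] [0.5472 0.0305 0.9947] [[0.0211, -0.9984, 0.052], [-0.9992, -0.0194, 0.034], [-0.033, -0.0526, -0.9981]]
0.1 [ 0.20164355 -0.61742897  0.24143321] [[ 9.50580355e-01  3.10478053e-01 -6.05700163e-04]
 [ 3.10478620e-01 -9.50579232e-01  1.46641252e-03]
 [-1.20477093e-04 -1.58199988e-03 -9.99998741e-01]]
```

View pics/top0.png

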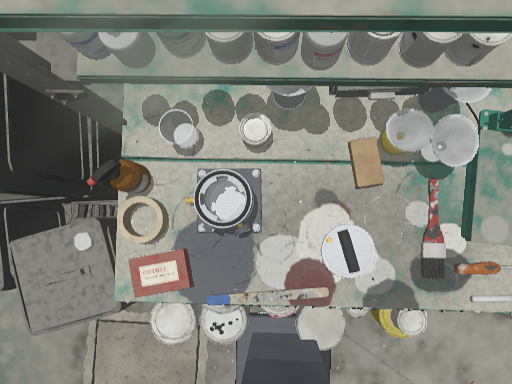

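View pics/scene0.png

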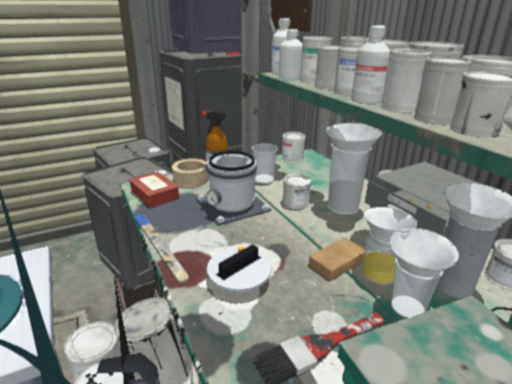

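The top view shows the pot at about (224,198), the lid at (348,251) with its bar running nearly along world x, and the valve to the left at (329,240). The cup is at (178,125), the tin at (256,129) and the cork block at (366,162). The scene view matches this. Next I'll take wrist views over the lid and the pot mouth.

```bash
cat > h.py <<'E'
from rig import arm
import cv2, numpy as np
def ray(p,uv):
    R=np.array(p["orientation"]); K=np.array(p["mtx"])
    d=R@np.linalg.solve(K,[uv[0],uv[1],1.]); return np.array(p["position"]),d/np.linalg.norm(d)
def plane(p,uv,z):
    o,d=ray(p,uv); return o+d*(z-o[2])/d[2]
def meet(rs):
    A=np.zeros((3,3));b=np.zeros(3)
    for o,d in rs:
        M=np.eye(3)-np.outer(d,d);A+=M;b+=M@o
    x=np.linalg.solve(A,b); return x,[float(np.linalg.norm((np.eye(3)-np.outer(d,d))@(x-o))) for o,d in rs]
def down(a):  # tool x axis at world yaw a, z down
    c,s=np.cos(a),np.sin(a); return np.array([[c,s,0],[s,-c,0],[0,0,-1.]])
def shot(name,f=None):
    p=arm.camera_params(name); im=arm.camera(name)
    if f: cv2.imwrite("pics/"+f,im[:,:,::-1])
    return im,p
E
python3 - <<'E'
from h import *
p=arm.camera_params("wrist"); R=arm.get_orientation(); t=arm.get_tool_pos()
print("cam in tool",np.round(R.T@(p["position"]-t),4),np.round(R.T@p["orientation"],3).tolist(),np.round(p["mtx"],1).tolist())
T=arm.camera_params("top")
print("pot",plane(T,(224,198),.125),"lid",plane(T,(348,251),.06),"valve",plane(T,(329,240),.04))
print("bar",plane(T,(341,231),.06),plane(T,(355,272),.06), "tin",plane(T,(256,129),.07),"cup",plane(T,(178,125),.0))
lid=plane(T,(348,251),.06); pot=plane(T,(224,198),.125)
for a in np.arange(-3.1,3.2,.39):
    q=arm.inverse_kinematics(np.r_[lid[:2],.2],down(a)); q2=arm.inverse_kinematics(np.r_[pot[:2],.2],down(a))
    print(round(a,2),None if q is None else np.round(q,2)[[0,6]],None if q2 is None else np.round(q2,2)[[0,6]])
E
```

```text
cam in tool [ 0.0659  0.0006 -0.1314] [[0.0, -0.965, -0.263], [1.0, 0.0, 0.001], [-0.001, -0.263, 0.965]] [[280.4, 0.0, 257.6], [0.0, 280.4, 189.3], [0.0, 0.0, 1.0]]
pot [0.58247682 0.14093256 0.125     ] lid [ 0.47549413 -0.12348124  0.06      ] valve [ 0.49724571 -0.08459739  0.04      ]
bar [ 0.51836756 -0.10789375  0.06      ] [ 0.43073171 -0.13899746  0.06      ] tin [0.73744677 0.08146288 0.07      ] cup [0.7587795 0.2708856 0.       ]
-3.1 [0.85 1.5 ] [0.39 0.85]
-2.71 [1.17 1.55] [0.46 1.15]
-2.32 [1.17 1.94] [0.55 1.41]
-1.93 [1.17 2.33] [0.55 1.8 ]
-1.54 [-0.83 -2.23] [0.55 2.19]
-1.15 [ 0.28 -2.57] [-1.07 -2.42]
-0.76 [ 0.34 -2.2 ] [ 0.07 -2.84]
-0.37 [ 0.4  -1.83] [ 0.12 -2.48]
0.02 [ 0.47 -1.47] [ 0.21 -2.16]
0.41 [ 0.52 -1.11] [ 0.28 -1.82]
0.8 [ 0.57 -0.74] [ 0.32 -1.46]
1.19 [ 0.62 -0.37] [ 0.34 -1.1 ]
1.58 [0.66 0.  ] [ 0.34 -0.7 ]
1.97 [0.71 0.37] [ 0.32 -0.3 ]
2.36 [0.74 0.74] [0.34 0.07]
2.75 [0.78 1.11] [0.36 0.44]
3.14 [0.84 1.46] [0.39 0.81]
```

```bash
python3 - <<'E'
from h import *
import json
lid=np.array([.4755,-.1235]); pot=np.array([.5825,.141]); P={}
def snap(xy,z,a,n):
    arm.move_to(np.r_[xy,z],down(a)); arm.hold(.15); im,p=shot("wrist",n+".png"); P[n]={k:np.array(v).tolist() for k,v in p.items()}; return im
ims=[snap(lid,.24,.34,"l1"),snap(lid-[.05,.05],.24,.34,"l2"),snap(pot-[.0,.055],.25,1.57,"p1"),snap(pot+[-.0,-.02],.25,0.9,"p2")]
json.dump(P,open("P.json","w"))
cv2.imwrite("pics/m1.png",cv2.resize(np.vstack([np.hstack(ims[:2]),np.hstack(ims[2:])])[:,:,::-1],(800,600),interpolation=cv2.INTER_AREA))
print(arm.get_time(),arm.get_force())
E
```

```text
5.1583 [ 0.30640491  0.140982   -0.77520842]
```

View pics/m1.png

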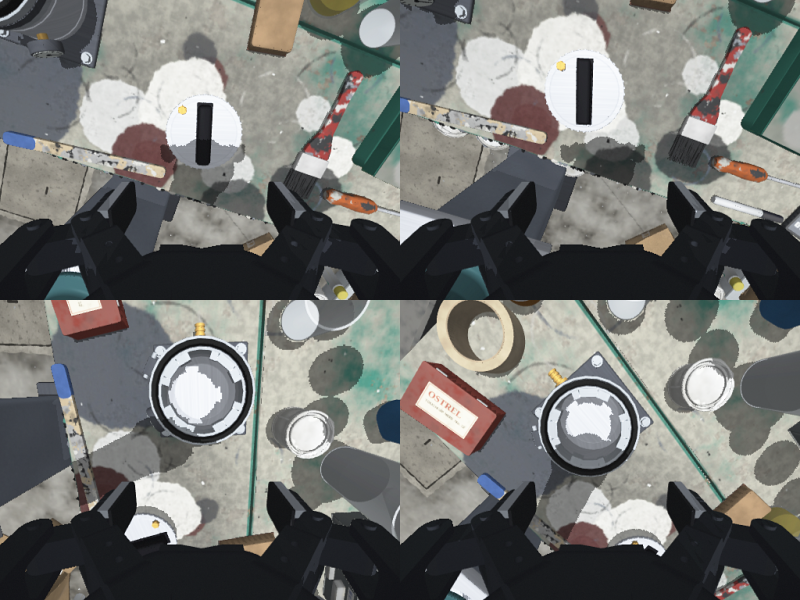

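The wrist views are clear. In l2 the lid is seen nearly from above (centre about (236,116), bar vertical, valve up-left). In p1 and p2 the pot mouth shows four dark notches in the bright plate, inside the black ring (p1 centre about (258,115)). Next I'll measure by masks and polar sampling.

```bash
cat > meas.py <<'E'
from h import *
import json
P=json.load(open("P.json"))
P={k:{a:np.array(b) for a,b in v.items()} for k,v in P.items()}
P["top0"]={a:np.array(b) for a,b in arm.camera_params("top").items()}
I={n:cv2.imread(f"pics/{n}.png") for n in P}
def proj(p,X):
    c=p["orientation"].T@(np.asarray(X)-p["position"]); c=p["mtx"]@c; return c[:2]/c[2]
def comp(mask,near,rmax=1e9):
    n,l,s,c=cv2.connectedComponentsWithStats(mask.astype(np.uint8))
    ok=[i for i in range(1,n) if s[i,4]>15]
    k=min(ok,key=lambda i:np.linalg.norm(c[i]-near)); return l==k
lid=[.4755,-.1235]; pot=[.5825,.141]
E
python3 - <<'E'
from meas import *
vr=[];br=[]
for n in("l1","l2","top0"):
    p=P[n];im=I[n];hsv=cv2.cvtColor(im,cv2.COLOR_BGR2HSV);g=im.max(2)
    c0=proj(p,[*lid,.05]); R=55*(1 if n[0]=="l" else .5); yy,xx=np.mgrid[:384,:512]; d=np.hypot(xx-c0[0],yy-c0[1])<R
    bm=comp(d&(g<65),c0); cnt=max(cv2.findContours(bm.astype(np.uint8),0,1)[0],key=cv2.contourArea)
    (bx,sz,ang)=cv2.minAreaRect(cnt); box=cv2.boxPoints((bx,sz,ang)); 
    vm=d&(hsv[...,1]>90)&(hsv[...,0]>12)&(hsv[...,0]<40)&(g>130); m=np.argwhere(vm)
    v=m.mean(0)[::-1]
    br.append(ray(p,bx)); vr.append(ray(p,v))
    L=[plane(p,b,.061)[:2] for b in box]; e=[L[1]-L[0],L[2]-L[1]]; e=max(e,key=np.linalg.norm); 
    print(n,"c0",c0.round(1),"bar",np.round(bx,1),np.round(sz,1),"yaw",np.degrees(np.arctan2(e[1],e[0])).round(2),"len mm",[round(float(np.linalg.norm(x))*1e3,1) for x in (L[1]-L[0],L[2]-L[1])],"ctr@.061",plane(p,bx,.061).round(4),"valve",v.round(1),len(m))
    print("  cam rel lid",(p["position"][:2]-lid).round(3))
print("bar",meet(br)[0].round(4),np.round(meet(br)[1],4)," valve",meet(vr)[0].round(4),np.round(meet(vr)[1],4))
# disc edge l1,l2: bright mask filled
for n in("l2","l1"):
    p=P[n];g=I[n].min(2);c0=proj(p,[*lid,.033])
    # radial edge search
    pts=[]
    K=np.linspace(0,2*np.pi,120,endpoint=False)
    for t in K:
        r=np.arange(44,76,.25)*1e-3
        uv=np.array([proj(p,[lid[0]+q*np.cos(t),lid[1]+q*np.sin(t),.033]) for q in r]).astype(np.float32)
        s=cv2.remap(g,uv[None,:,0],uv[None,:,1],cv2.INTER_LINEAR)[0].astype(float); ds=np.gradient(cv2.GaussianBlur(s[None],(0,0),3)[0])
        if -ds.min()>3: pts.append(np.r_[lid[0]+r[ds.argmin()]*np.cos(t),lid[1]+r[ds.argmin()]*np.sin(t)])
    pts=np.array(pts)
    for _ in range(4):
        A=np.c_[2*pts,np.ones(len(pts))];x=np.linalg.lstsq(A,(pts**2).sum(1),rcond=None)[0];rr=np.sqrt(x[2]+x[0]**2+x[1]**2)
        e=abs(np.hypot(*(pts-x[:2]).T)-rr); pts=pts[e<max(.0015,np.median(e))] if _<3 else pts
    print(n,"disc",x[:2].round(4),"r",rr.round(4),len(pts))
# pot ring + notches
for n in("p1","p2"):
    p=P[n];g=I[n].max(2);c=np.array(pot)
    for z,lo,hi,sg in((.133,.046,.064,+1),(.133,.046,.0545,-1)):
        for it in range(3):
            pts=[]
            for t in np.linspace(0,2*np.pi,180,endpoint=False):
                r=np.arange(lo,hi,.00025)
                uv=np.array([proj(p,[c[0]+q*np.cos(t),c[1]+q*np.sin(t),z]) for q in r]).astype(np.float32)
                s=cv2.remap(g,uv[None,:,0],uv[None,:,1],cv2.INTER_LINEAR)[0].astype(float); ds=np.gradient(cv2.GaussianBlur(s[None],(0,0),3)[0])*sg
                if ds.max()>3: pts.append([c[0]+r[ds.argmax()]*np.cos(t),c[1]+r[ds.argmax()]*np.sin(t)])
            pts=np.array(pts)
            for _ in range(4):
                A=np.c_[2*pts,np.ones(len(pts))];x=np.linalg.lstsq(A,(pts**2).sum(1),rcond=None)[0];rr=np.sqrt(x[2]+x[0]**2+x[1]**2)
                e=abs(np.hypot(*(pts-x[:2]).T)-rr); pts=pts[e<max(.001,np.median(e))] if _<3 else pts
            c=x[:2]
        print(n,"ring",("outer" if sg>0 else "inner"),c.round(4),rr.round(4),len(pts),"cam",p["position"].round(3)-np.r_[pot,0])
        if sg>0: cc=c
    t=np.radians(np.arange(0,360,1.))
    S=0
    for r in(.0405,.042,.0435):
        uv=np.array([proj(p,[cc[0]+r*np.cos(q),cc[1]+r*np.sin(q),.125]) for q in t]).astype(np.float32)
        S=S+cv2.remap(g,uv[None,:,0],uv[None,:,1],cv2.INTER_LINEAR)[0].astype(float)/3
    print(n,"polar",S[::4].astype(int).tolist())
    f=np.sum(S*np.exp(-4j*t)); print("  4-fold dark phase deg",np.degrees(np.angle(-f))/-4)
E
```

```text
l1 c0 [256.2 171.1] bar [260.5 171.2] [19.4 79.8] yaw 16.23 len mm [91.6, 21.0] ctr@.061 [ 0.4791 -0.1274  0.061 ] valve [233.  140.4] 93
  cam rel lid [0.062 0.02 ]
l2 c0 [229.8 115.7] bar [236.  116.5] [85. 20.] yaw -161.05 len mm [20.6, 88.4] ctr@.061 [ 0.4774 -0.131   0.061 ] valve [205.9  83.9] 105
  cam rel lid [ 0.013 -0.028]
top0 c0 [347.3 250.6] bar [348.3 251. ] [42.1 10.3] yaw -162.67 len mm [22.4, 90.4] ctr@.061 [ 0.4756 -0.124   0.061 ] valve [328.8 239.4] 20
  cam rel lid [0.072 0.154]
bar [ 0.4748 -0.1289  0.0357] [0.0006 0.0017 0.0014]  valve [ 0.4984 -0.0856  0.0325] [0.0005 0.0006 0.0005]
l2 disc [ 0.4757 -0.1272] r 0.0608 30
l1 disc [ 0.4746 -0.1292] r 0.0593 43
p1 ring outer [0.5829 0.1438] 0.0558 179 cam [-0.0005  0.009   0.381 ]
p1 ring inner [0.5828 0.1438] 0.0481 180 cam [-0.0005  0.009   0.381 ]
p1 polar [89, 89, 89, 89, 87, 248, 244, 244, 244, 244, 244, 244, 244, 244, 244, 244, 244, 244, 244, 243, 88, 89, 88, 89, 90, 88, 89, 100, 245, 242, 241, 242, 243, 241, 240, 239, 239, 239, 239, 233, 239, 238, 105, 95, 96, 97, 97, 100, 105, 107, 235, 238, 236, 236, 237, 237, 237, 237, 236, 236, 237, 198, 222, 237, 235, 107, 107, 106, 106, 106, 104, 103, 144, 242, 238, 238, 240, 245, 240, 240, 240, 240, 241, 241, 242, 241, 243, 95, 91, 90]
  4-fold dark phase deg 2.581716749341551
p2 ring outer [0.5838 0.1442] 0.0561 180 cam [0.0415 0.031  0.381 ]
p2 ring inner [0.5842 0.1445] 0.0481 180 cam [0.0415 0.031  0.381 ]
p2 polar [136, 140, 141, 145, 145, 242, 242, 241, 241, 242, 241, 241, 241, 240, 240, 240, 239, 236, 239, 240, 127, 127, 128, 122, 115, 107, 96, 110, 240, 235, 234, 235, 233, 233, 234, 233, 232, 233, 234, 232, 233, 233, 190, 91, 92, 92, 93, 94, 94, 94, 132, 132, 131, 131, 131, 129, 130, 131, 131, 131, 131, 131, 131, 131, 110, 97, 97, 96, 95, 95, 95, 94, 219, 234, 233, 234, 235, 237, 235, 235, 235, 235, 236, 237, 240, 237, 241, 125, 132, 133]
  4-fold dark phase deg 2.982046385596048
```

```bash
cat > bar.py <<'E'
from meas import *
def barrect(im,p,c=(.477,-.128,.06),R=70):
    g=im.max(2);c0=proj(p,c);yy,xx=np.mgrid[:384,:512]
    bm=comp((np.hypot(xx-c0[0],yy-c0[1])<R)&(g<65),c0)
    cnt=max(cv2.findContours(bm.astype(np.uint8),0,1)[0],key=cv2.contourArea)
    r=cv2.minAreaRect(cnt);b=cv2.boxPoints(r)
    if np.linalg.norm(b[1]-b[0])>np.linalg.norm(b[2]-b[1]): b=np.roll(b,1,0)
    e=[(b[0]+b[1])/2,(b[2]+b[3])/2]  # short-edge midpoints
    e.sort(key=lambda q:-q[1]); return np.array(r[0]),e,r[1]   # e[0]=lower in image (near robot end)
E
python3 - <<'E'
from bar import *
a=.306; u=np.array([np.cos(a),np.sin(a)]); c=np.array([.4765,-.1285])
arm.move_to(np.r_[pot[0]-.05,pot[1]-.08,.25],down(.6)); 
arm.move_to(np.r_[c-u*.066,.16],down(a)); arm.command_gripper(.034,effort=80); arm.hold(.15)
im,p=shot("wrist","l3.png"); cv2.imwrite("pics/l3c.png",im[:,:,::-1])
ctr,e,sz=barrect(im[:,:,::-1],p); print("t",arm.get_time(),"cam rel",p["position"]-np.r_[c,0],"tool-err",arm.get_tool_pos()-np.r_[c-u*.066,.16])
for z in(.055,.061): print(z,plane(p,ctr,z).round(4),[plane(p,q,z)[:2].round(4) for q in e],np.linalg.norm(plane(p,e[0],z)-plane(p,e[1],z)).round(4),sz)
d=plane(p,e[1],.061)-plane(p,e[0],.061); print("yaw",np.degrees(np.arctan2(d[1],d[0])))
c1,e1,s1=barrect(I["l1"],P["l1"]); print("near-end triang",meet([ray(p,e[0]),ray(P["l1"],e1[0])]))
ct,et,st=barrect(I["top0"],P["top0"],R=30); print("with top",meet([ray(p,e[0]),ray(P["top0"],et[0])]))
E
```

```text
t 7.325 cam rel [ 5.34496784e-05 -6.33741512e-04  2.91379474e-01] tool-err [-1.63840128e-05 -3.88594067e-05  2.21090973e-05]
0.055 [ 0.4769 -0.1291  0.055 ] [array([ 0.4324, -0.1432]), array([ 0.5171, -0.1164])] 0.0888 (113.0, 27.0)
0.061 [ 0.4769 -0.1291  0.061 ] [array([ 0.4335, -0.1428]), array([ 0.5161, -0.1167])] 0.0866 (113.0, 27.0)
yaw 17.541695165864216
near-end triang (array([ 0.43234073, -0.14237478,  0.05644684]), [0.0007947767314799232, 0.0007947767314799958])
with top (array([ 0.42711197, -0.1447143 ,  0.02275772]), [0.0008348932483000864, 0.0008348932483001716])
```

View pics/l3c.png

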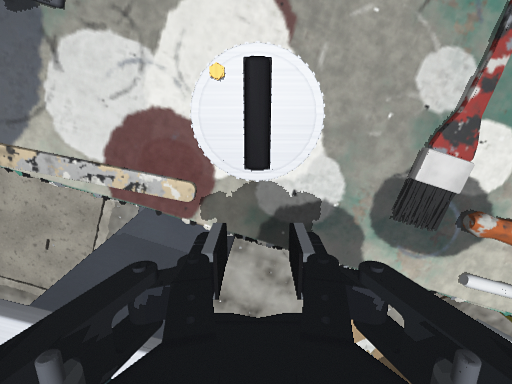

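The lid is seen from directly above: bar centred at (258,112), 113 px long, valve at (217,71), clear of the finger paths. The bar top triangulates to about 0.056–0.061, which agrees with the text. Now I'll grasp it, lift, and look at it in the hand.

```bash
python3 - <<'E'
from bar import *
a=np.radians(17.54); c=np.array([.4769,-.1291])
arm.move_to(np.r_[c,.11],down(a)); arm.hold(.1); f0=arm.get_force()
hit=arm.move_straight(np.r_[c,.048],feed=.05,threshold=4); print("hit",hit,arm.get_tool_pos(),arm.get_force()-f0)
if hit: arm.move_straight(arm.get_tool_pos()+[0,0,.002],feed=.03)
print(arm.command_gripper(.0,effort=100),arm.get_grip_width(),arm.get_finger_force())
z=arm.get_tool_pos()[2]; print("z grasp",arm.get_tool_pos())
arm.move_straight(np.r_[c,.25],feed=.15); arm.hold(.2)
im,p=shot("wrist","h1.png"); print("t",arm.get_time(),arm.get_force(),arm.get_wrist_torque(),arm.get_grip_width(),"dz grasp")
E
```

```text
hit False [ 0.47718462 -0.12912888  0.0483104 ] [-1.04519731 -0.11416496  1.73040283]
False 0.01805951180239358 97.81858563423157
z grasp [ 0.4770871  -0.1289281   0.04845528]
t 11.275 [-0.47936493 -0.43860205 -4.14762389] [-0.01017289 -0.03024395  0.00899843] 0.017817026102150274 dz grasp
```

View pics/h1.png

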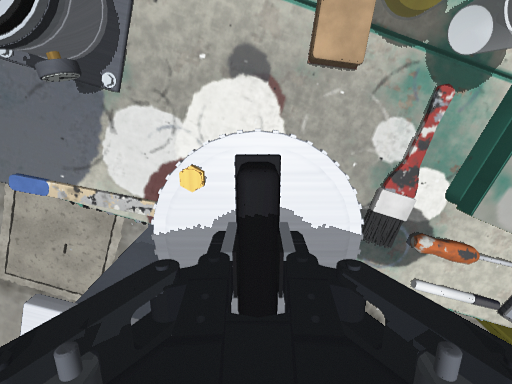

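The lid is held: its disc arc runs from (155,215) over (260,130) to (360,220), and the bar's front end is at row 155. Next I'll get the lid's centre in the tool frame from the arc and the bar end.

```bash
python3 - <<'E'
from h import *
from scipy.optimize import least_squares
im=cv2.imread("pics/h1.png");g=im.min(2)
Rt=np.array(arm.get_orientation());t=np.array(arm.get_tool_pos());p=arm.camera_params("wrist")
K=np.array(p["mtx"]);Rc=Rt.T@p["orientation"];tc=Rt.T@(p["position"]-t)
def pj(X): q=K@(Rc.T@(np.asarray(X)-tc)); return q[:2]/q[2]
def up(uv,z): d=Rc@np.linalg.solve(K,[*uv,1.]); return (tc+d*(z-tc[2])/d[2])[:2]
for z in(.0154,):
    pts=[]
    for th in np.radians(np.arange(-55,56,1.5)):
        r=np.arange(.050,.070,.0002); uv=np.array([pj([q*np.cos(th),q*np.sin(th),z]) for q in r]).astype(np.float32)
        s=cv2.GaussianBlur(cv2.remap(g,uv[None,:,0],uv[None,:,1],1).astype(float),(0,0),4)[0]; ds=np.gradient(s)
        if -ds.min()>2: q=r[ds.argmin()]; pts.append([q*np.cos(th),q*np.sin(th)])
    pts=np.array(pts)
    f=lambda x:np.hypot(pts[:,0]-x[0],pts[:,1]-x[1])-.060
    s=least_squares(f,[0,0],loss="soft_l1",f_scale=.0003); f2=lambda x:np.hypot(pts[:,0]-x[0],pts[:,1]-x[1])-x[2]
    s2=least_squares(f2,[0,0,.06],loss="soft_l1",f_scale=.0003)
    print("disc ctr tool",(s.x*1e3).round(2),"rms",np.median(abs(f(s.x))),len(pts),"free r",(s2.x*1e3).round(2))
m=im.max(2)[:,247:270].mean(1); print("col profile",list(zip(range(148,170),m[148:170].astype(int))))
print("bar front end @top",[ (up((258,r),-.0126)*1e3).round(2).tolist() for r in(153.5,155)])
sx=im.max(2)[200:212].mean(0); k=np.where(sx[230:290]<70)[0]+230; print("bar edges cols",k.min(),k.max(),"y",[round(float(up((q,206),-.0126)[1])*1e3,2) for q in(k.min(),k.max()+1)])
# tilt: valve etc. pot mouth in tool-consistent camera
E
```

```text
disc ctr tool [-3.57  0.87] rms 0.00023913400312756267 69 free r [-4.15  0.88 60.52]
col profile [(148, np.int64(249)), (149, np.int64(249)), (150, np.int64(250)), (151, np.int64(250)), (152, np.int64(252)), (153, np.int64(252)), (154, np.int64(126)), (155, np.int64(23)), (156, np.int64(41)), (157, np.int64(46)), (158, np.int64(45)), (159, np.int64(45)), (160, np.int64(45)), (161, np.int64(38)), (162, np.int64(16)), (163, np.int64(18)), (164, np.int64(19)), (165, np.int64(19)), (166, np.int64(19)), (167, np.int64(19)), (168, np.int64(22)), (169, np.int64(25))]
bar front end @top [[49.28, 0.86], [48.64, 0.86]]
bar edges cols 236 279 y [-8.94, 10.69]
```

```bash
python3 - <<'E'
from h import *
a=np.radians(92.8); c=np.array([.582,.1435])
arm.move_to(np.r_[c,.235],down(a)); arm.hold(.2); f0=np.array(arm.get_force()); m0=np.array(arm.get_wrist_torque())
np.save("f0.npy",np.r_[f0,m0]); print("q",np.round(arm.get_qpos(),2),arm.get_time())
arm.move_straight(np.r_[c,.178],feed=.08)
for z in(.168,.160,.155):
    hit=arm.move_straight(np.r_[c,z],feed=.02,threshold=6); arm.hold(.05)
    print(z,hit,np.round(arm.get_tool_pos(),4),"F",np.round(arm.get_force()-f0,2),"M",np.round(arm.get_wrist_torque()-m0,2))
    if hit: break
print(arm.get_time())
shot("scene","s1.png")
E
```

```text
q [ 0.19  0.48 -0.65  1.71  0.33  1.06 -0.52] 12.6
0.168 False [0.5823 0.144  0.1682] F [1.09 1.31 1.67] M [ 0.38 -0.18  0.05]
0.16 True [0.5825 0.1447 0.1674] F [1.91 1.37 4.88] M [ 0.25 -0.32  0.08]
14.4333
```

The bevel has touched with side force in +x and +y, so the mouth's centre lies that way. I'll retreat slightly, shift by force feedback, and go on.

```bash
cat > ins.py <<'E'
from h import *
b=np.load("f0.npy"); f0,m0=b[:3],b[3:]
def F(): return np.array(arm.get_force())-f0
def rep(s=""): print(s,round(arm.get_time(),1),np.round(arm.get_tool_pos(),4),"F",np.round(F(),2),"M",np.round(arm.get_wrist_torque()-m0,2))
E
python3 - <<'E'
from ins import *
c=np.array([.5828,.1450]); arm.move_straight(np.r_[c,.171],feed=.03); rep("up")
z=.169
while z>.1555:
    hit=arm.move_straight(np.r_[c,z],feed=.03,threshold=9); rep(f"{z:.3f} {hit} {np.round(c,4)}")
    f=F(); 
    if hit and abs(f[2])>12: break
    c=c+np.clip(f[:2]*.0003,-.0008,.0008); z-=.002
np.save("c.npy",c)
E
```

```text
up 14.8 [0.5821 0.1444 0.1703] F [-0.17 -0.31 -0.2 ] M [ 0.01 -0.1  -0.01]
0.169 False [0.5828 0.145 ] 15.0 [0.5824 0.1448 0.1684] F [ 0.45 -0.31  0.1 ] M [ 0.   -0.08 -0.03]
0.167 False [0.5829 0.1449] 15.3 [0.5829 0.1453 0.1669] F [ 1.03  0.38 -0.99] M [ 0.28 -0.07 -0.06]
0.165 False [0.5832 0.145 ] 15.5 [0.5832 0.1453 0.1648] F [ 0.08  0.58 -0.76] M [ 0.38 -0.16 -0.02]
0.163 False [0.5833 0.1452] 15.8 [0.5832 0.1454 0.1628] F [ 0.59  1.18 -1.4 ] M [ 0.44 -0.11 -0.08]
0.161 False [0.5834 0.1456] 16.0 [0.5833 0.1454 0.1608] F [ 0.85  0.55 -0.78] M [ 0.31 -0.13  0.07]
0.159 False [0.5837 0.1457] 16.3 [0.5836 0.1455 0.1587] F [-0.69 -0.22 -1.01] M [ 0.17 -0.06  0.04]
0.157 False [0.5835 0.1456] 16.5 [0.5834 0.1455 0.1569] F [-0.22 -0.53 -0.16] M [ 0.11 -0.04 -0.01]
```

The lugs passed the plate level (0.163) with no force, so they're in the notches. Now I'll press onto the seal.

```bash
python3 - <<'E'
from ins import *
c=np.load("c.npy")
for z in(.155,.153,.151,.1495,.1485):
    hit=arm.move_straight(np.r_[c,z],feed=.02,threshold=25); rep(f"{z:.4f} {hit}")
    if hit or F()[2]>30: break
E
```

```text
0.1550 False 16.8 [0.5835 0.1455 0.1555] F [-1.4  -1.26  5.47] M [-0.07  0.2  -0.01]
0.1530 False 17.0 [0.5836 0.1456 0.1534] F [-1.37 -1.77  7.19] M [-0.12  0.17  0.02]
0.1510 False 17.3 [0.5836 0.1455 0.1513] F [-2.72 -2.07  9.41] M [-0.11  0.27 -0.02]
0.1495 False 17.5 [0.5836 0.1456 0.15  ] F [-2.65 -2.15 10.04] M [-0.16  0.37 -0.06]
0.1485 False 17.8 [0.5836 0.1456 0.1492] F [-3.85 -1.52 11.31] M [-0.16  0.44  0.02]
```

```bash
python3 - <<'E'
from ins import *
c=np.load("c.npy"); zc=.1482
arm.move_straight(np.r_[c,zc],feed=.02,threshold=25); rep("press")
for d in list(range(6,37,6))+[40,43,45,47]:
    t0=arm.get_time()
    hit=arm.move_straight(np.r_[c,zc],feed=.02,rotation=down(np.radians(92.8-d)),threshold=30)
    R=arm.get_orientation(); yaw=np.degrees(np.arctan2(R[1,0],R[0,0])); rep(f"{d} {hit} dt{arm.get_time()-t0:.2f} yaw {yaw:.1f} turned {92.8-yaw:.1f}")
    M=arm.get_wrist_torque()[2]-m0[2]; f=F()
    if hit or abs(M)>2.5: break
    c=c+np.clip(f[:2]*.0001,-.0003,.0003)
np.save("c.npy",c)
E
```

```text
press 18.0 [0.5836 0.1456 0.149 ] F [-3.97 -1.51  9.48] M [-0.18  0.45 -0.07]
6 False dt0.26 yaw 86.7 turned 6.1 18.3 [0.5844 0.1459 0.1494] F [-1.64 -1.3  10.21] M [-0.02  0.16 -0.33]
12 False dt0.26 yaw 80.8 turned 12.0 18.6 [0.5846 0.1459 0.1495] F [-0.28  0.39 10.5 ] M [ 0.    0.04 -0.28]
18 False dt0.26 yaw 74.8 turned 18.0 18.8 [0.5847 0.1461 0.1496] F [-0.19 -0.61 10.47] M [-0.03 -0.1  -0.26]
24 False dt0.26 yaw 68.8 turned 24.0 19.1 [0.5848 0.146  0.1496] F [-0.18 -0.67 10.89] M [-0.   -0.1  -0.29]
30 False dt0.26 yaw 62.8 turned 30.0 19.3 [0.5848 0.1459 0.1496] F [ 0.56  0.24 10.53] M [-0.06 -0.08 -0.24]
36 False dt0.26 yaw 56.8 turned 36.0 19.6 [0.5849 0.1458 0.1496] F [ 0.65 -0.58 10.68] M [-0.1  -0.1  -0.27]
40 False dt0.25 yaw 52.8 turned 40.0 19.8 [0.5849 0.1457 0.1496] F [-0.15 -0.57 10.47] M [-0.05 -0.12 -0.11]
43 False dt0.25 yaw 49.8 turned 43.0 20.1 [0.5849 0.1458 0.1496] F [-0.44 -0.85 11.64] M [-0.1  -0.1   0.06]
45 False dt0.25 yaw 48.1 turned 44.7 20.3 [0.5847 0.1459 0.1495] F [ 0.46 -0.4  10.6 ] M [-0.14 -0.1   1.03]
47 False dt0.25 yaw 46.3 turned 46.5 20.6 [0.5847 0.1459 0.1496] F [ 0.31 -1.14 12.  ] M [-0.2  -0.04  2.32]
```

The torque rises from about 44° on, so it's at the stop. Now I'll ease off, let it rise, and check with an upward pull that it is held.

```bash
python3 - <<'E'
from ins import *
c=np.load("c.npy")
arm.move_straight(np.r_[c,.1482],feed=.02,rotation=down(np.radians(92.8-44.3)))
rep("eased")
for z in(.150,.152,.1535,.155,.1565):
    hit=arm.move_straight(np.r_[c,z],feed=.02,threshold=20); rep(f"{z:.4f} {hit}")
    if F()[2]<-6: break
arm.move_straight(np.r_[c,.1535],feed=.02); arm.hold(.2); rep("neutral")
E
```

```text
eased 20.8 [0.5847 0.1459 0.1495] F [-1.19  0.27 11.44] M [-0.05  0.    0.45]
0.1500 False 21.1 [0.5846 0.1458 0.1507] F [2.72 1.59 6.14] M [ 0.35 -0.85  0.51]
0.1520 False 21.3 [0.5845 0.1458 0.1523] F [4.58 2.1  3.73] M [ 0.43 -1.13  0.62]
0.1535 False 21.6 [0.5844 0.1458 0.1534] F [5.11 3.11 1.42] M [ 0.44 -1.31  0.56]
0.1550 False 21.8 [0.5844 0.1458 0.1535] F [ 8.59  3.82 -7.88] M [ 0.77 -2.06  0.59]
neutral 22.3 [0.5844 0.1458 0.1534] F [5.53 3.98 0.35] M [ 0.62 -1.45  0.63]
```

It holds against an upward pull at the 5 mm level, so it is locked. Next I'll release, retreat and check with a picture.

```bash
python3 - <<'E'
from ins import *
arm.command_gripper(.034); rep("open"); t=np.array(arm.get_tool_pos())
arm.move_straight(t+[0,0,.1],feed=.1); rep("up")
u=np.array([np.cos(np.radians(48.5)),np.sin(np.radians(48.5))])
arm.move_to(np.r_[t[:2]-u*.066,.27],down(np.radians(48.5))); arm.hold(.2)
im,p=shot("wrist","e1.png"); im2,_=shot("scene","e2.png"); cv2.imwrite("pics/e.png",cv2.resize(np.hstack([im[60:320],im2[60:320]])[:,:,::-1],(800,203)) if 0 else np.vstack([im[0:300,100:420],im2[100:300,150:470]])[:,:,::-1]); rep()
E
```

```text
open 22.6 [0.5826 0.1441 0.153 ] F [ 0.39 -0.52  4.02] M [ 0.03 -0.09  0.07]
up 23.7 [0.5822 0.1439 0.2522] F [-0.35 -0.15  3.24] M [ 0.07 -0.05 -0.03]
 24.4 [0.539  0.0955 0.2695] F [-0.44 -0.34  2.85] M [ 0.03 -0.09  0.02]
```

View pics/e.png

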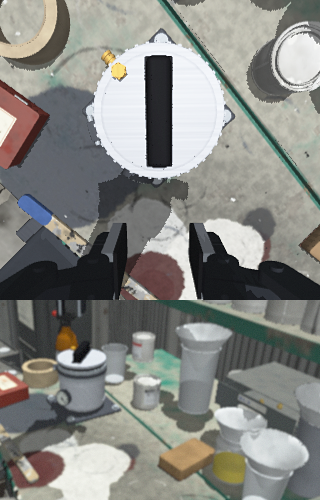

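The lid sits level and centred on the pot (wrist crop centre about (159,111), bar still at the turned yaw). The cup, tin and block look undisturbed, and the gripper is clear. I'm handing in.

```bash
python3 -c "
from rig import arm
print(arm.close_job(), arm.get_time())"
```

```text
the job is handed in; nothing more can be done
the job is handed in; nothing more can be done
```

The lid is on the pot and locked: it turned about 44° to the stop and held against an 8 N upward pull. I released it and handed the job in at about 24 s; no verdict came back, and the cup, tin and block look unmoved.

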